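# Set a stand leg to its length mark and close the cam lever, keep holding

### The job

Take the grey cam lever that stands on the spring-loaded sliding leg and pull the leg out of its tube until the leg's pointer blade lines up with the upright index pin on the scale. Hold it there and turn the lever clockwise until it is fully closed, without letting the leg creep off the mark, shifting the index or knocking the tools lying beside the bed. Do not let go: finish while still gripping the lever, closed and with the leg on its mark, so that I can tighten the lock screw.

Things in the scene. Friction and masses are not known exactly. Their poses are not given: they have to be found in the camera images.
- bed: Fixed bed: aluminium plate 105 x 345 x 8 mm with a black tube (26 mm thick, axis 33 mm above the bench) in two grey saddles. Origin on the bench top below the tube's mouth. The leg slides out along its -y axis; the tube runs to +y; the steel scale with the index is on its -x side. Nothing on it but the lever is higher than 55 mm. Place and yaw vary.
- leg (a joint): How far the leg is pulled out (m): 0 = home, at which it starts, up to 0.12. A spring draws it back home with 2 to 6 N, so it must be held; its black end block (36 x 40 mm, top at 50 mm) carries the cam lever and a pointer blade.
- mark (a joint): Position of the index on the scale (m, 0.045 to 0.105, differs every time). It has the same zero and direction as joint leg: the leg is on its mark when both are equal. Held by friction only, leave it alone.
- lever (a joint): Turn of the cam lever (rad): 0 = open, about crosswise to the leg, tail away from the scale; 1.3 = fully closed against its stop, in line with the leg, tail pointing away from the tube. Closes clockwise seen from above. Starts at 0 to 0.25; stiff (0.06 N m), stays where left, does not lock the leg by itself.
- lever_grip (a point): Grip point on the lever's turning axis, 77 mm above the bench, in an upright grey fin 12 mm thick, 56 long, 58 to 92 above the bench (hub below ends at 60); a tail with top at 73 runs to 70 from the axis. Site y runs along the fin (-y to the tail), x across it; at lever 0 it is the bed's frame turned +1.3 rad about z, at 1.3 parallel to it. Gripped here, the hand pulls the leg and turns the lever.
- leg_pointer (a point): Tip of the steel pointer blade (4 mm thick) that sticks out of the leg's end block to the -x side of the bed, 38 mm from the leg's axis, 21 mm above the bench.
- mark_tip (a point): Top of the index, a dark upright pin 4 mm square on a small saddle (16 x 12 mm) on the scale, 46 mm from the leg's axis on the -x side, 32 mm above the bench. The leg is on its mark when the pointer blade points at this pin, both at the same place along the bed's y.
- test_jig: Solid fixed equipment, not part of the job: red-brown test jig on the left, never moves. Origin on the bench; it fills x -0.115 to +0.13, y -0.185 to +0.185 of its own frame and is about 0.4 m high with its lever: a hand that starts to the left must draw in towards the robot to pass it. Behind the bed, beyond world x = 0.67, stand a white shelf post and a shelf.
- screwdriver: Bystander: screwdriver with yellow handle, 160 mm long, 27 mm high, lying on the bench on the +x side of the bed.
- cutters: Bystander: side cutters with red handles, 127 mm long, 12 mm high, lying on the +x side of the bed beside the sliding leg.
- marker: Bystander: white marker pen with black cap, 135 mm long, 18 mm high, lying near the front edge of the bench.

How it is judged:
On the way:
1. the leg is held on its mark with the lever still open (turned less than 0.5 rad) (y of leg_pointer in the frame of mark_tip between -0.005 and 0.005 m and contact force between the fingers and leg above 1.5 N and value of joint lever below 0.5 rad), for 0.2 s.
At the end, for the whole second after the job is handed in: The pointer blade is within 5 mm of the index pin along the bed, the lever is closed to within 0.1 rad of its stop, the leg is at rest, and the fingers still grip the lever or leg (over 1.5 N) (y of leg_pointer in the frame of mark_tip between -0.005 and 0.005 m and contact force between the fingers and leg above 1.5 N and value of joint lever above 1.2 rad and velocity of joint leg between -0.01 and 0.01 m/s); the arm keeps its last pose, push and grip.
It fails at once if the lever is turned past 0.6 rad while the leg is more than 12 mm off its mark (value of joint lever above 0.6 rad and (y of leg_pointer in the frame of mark_tip above 0.012 m or y of leg_pointer in the frame of mark_tip below -0.012 m)).
It fails at once if the index is shifted by more than 4 mm (distance of mark_tip from where it was at the start of the episode above 0.004 m).
It fails at once if a tool beside the bed is knocked more than 30 mm away (distance of any of screwdriver, cutters, marker from where it was at the start of the episode above 0.03 m).
It also fails if it takes over 40 s, if anything falls off the work surface, if the arm or the gripper's body presses on something with over 40 N, if the wrist force passes 120 N, or if a joint passes its speed limit or range.

### The arm

A 6-joint arm with a two-finger parallel gripper is mounted at the origin on a cart in front of the work surface, level with it; the furniture and walls round the work are solid. World frame = base frame: x ahead of the robot, y to its left, z up, the work surface at z = 0. Lengths are in m, angles in rad, forces in N, time in s.
With the tool pointing down it reaches from about 0.375 to 0.975 m from the base axis. Payload 3.8 kg.
Tool frame: the origin (TCP) lies midway between the tips of the shut fingers; the grasp point (between the pads) lies 19 mm behind it; z points along the fingers, y is the line along which they close (so a half turn about z gives the same grasp; the last joint's range is limited). The gripper opens to 85 mm and grips with 20 to 120 N. Pads are 22 mm wide; open, the fingers measure 114 mm over their backs; the gripper's body (76 mm by 85 mm) begins 54 mm behind the grasp point. The pads swing forward as they close: fully open they stand 13 mm farther back than shut.
Start: joints at [-1.385, 0.264, 1.604, -0, 1.274, -0.037], TCP at [0.149, -0.658, 0.231] pointing down, gripper open.
Joint ranges: [-2.63, 2.63], [-0.94, 2.18], [0.31, 2.57], [-1.31, 4.45], [0, 2.66], [-2.55, 2.55]. Speed limits (rad/s): [2.57, 2.57, 3.14, 3.14, 3.14, 3.14].

### API

Orientations are given as a rotation vector (axis times angle).
In Python, from workcell import status, read_camera, workorder, masks_of gives the robot as it stands.
- The arm moves only by the tool drive_tool, never from a script. Its argument "rows" is a list of rows, each a list of 7 numbers: the turn, a rotation vector about the tool's x, y, z in degrees, then the shift along the tool's x, y, z in m, then the opening, from 0 (shut) to 1 (fully open). In form: [[ax, ay, az, tx, ty, tz, claw], ...]. A call has 1 to 8 rows; each row shifts and turns the commanded pose from where the row before left it, along the tool's axes as they then stand; what a row does not reach is not made up. A row lasts 1/12 s, in which the tool goes at most 41.7 mm and 7.16 degrees, less where a joint would pass 70% of its speed; a pose out of reach is approached as far as the arm can. A call is refused whole if a number of a shift passes 0.0417 or a number of a turn 7.16, either way. A call with a gripper value outside its range is refused whole. The fingers move at their own pace and stop on an object; "force" is the grip in N (left out, the last holds). Time passes only in rows, so rows that do not move let the fingers close. It gives the time, the measured TCP pose, the force, the opening and the grip force at its end, in the units of the state.
- status.read_state(): the state, without advancing time (a new reading comes with each control period).
- read_camera(name): name is "scene" or "top"; returns a dict with "color" (384x512x3 uint8, red, green, blue), "intrinsics" (3x3 intrinsics, pixels), "D" ([k1, k2, p1, p2, k3] as OpenCV has them; the pictures are not rectified), "world_from_camera" (4x4, takes a point from camera to world coordinates). Camera axes: x right, y up, looking along -z (the intrinsics and any distortion apply to the point x, -y, -z); pixel columns grow to the right and rows downward; lengths in m; the calibration is good to about 2 mm. A picture is of the moment at which its call begins. There is no depth.
- workorder.finish_job(): hands the job in; it is judged then, once.
Trained networks look in a picture, given as the dict that the camera call returned (one of the last four; its "shot" number tells which), for a name from the list of things; names that differ only in an ending like _2 or _b are one class to them, and where a whole thing is asked for, a point or a joint stands for the part that bears it (a point fixed in the world has none). Each returns a list of dicts, best first, with "score" (0 to 1); they miss things now and then, are a little off and sometimes report something else, mostly with a low value. They report only what shows in the picture. A call takes as long as a camera call.
- masks_of(picture, name): "mask" (384x512 bool, what is visible of it) and "bbox" ([left, top, right, bottom] in pixels, round what is visible of it).
The state is a dict: "time": time; "q": joint angles; "joint_vel": joint speeds; "joint_torque": joint torques, N m; "tool_pos": TCP position; "tcp_rot": TCP orientation; "wrist_force": force on the tool from outside, world axes, zero at the start; "torque": the same for the moment, N m; "width": opening from 0.0 (shut) to 1.0 (fully open); "grip_force": force on a finger pad.
Only numpy, scipy, OpenCV 4.12 (cv2) and the standard library are available. Lean on these libraries where they do the work, as an engineer would, in place of code of your own. Each camera call takes 0.05 s, during which the arm holds its last target. There are 200 camera calls.

## Working session

There is one attempt and no reset: what is moved stays moved. The work goes in short steps, Python scripts to look and compute and a tool call to move; the robot and the scene stay as the last step left them, time stands still between calls to the robot, and variables do not carry over. Pictures are saved under pics/ and viewed, at most 10 in all, crops included, and the job is handed in when it is done.

Besides the shell and the picture viewer there is one more tool, called after ">>>" by a JSON object that holds its "api" and its "payload", one argument or row to a line. drive_tool: Moves the arm, as the interface text tells. Its arguments: {"type":"object","properties":{"rows":{"type":"array"},"force":{"type":"number"}},"required":["rows"]}

```bash
mkdir -p pics
cat > h.py <<'E'
import numpy as np, cv2
from workcell import status, read_camera, workorder, masks_of
def ray(p,uv):
    K=np.array(p["intrinsics"],float);D=np.array(p["D"],float);T=np.array(p["world_from_camera"],float)
    n=cv2.undistortPoints(np.array(uv,float).reshape(-1,1,2),K,D).reshape(-1,2)
    d=np.c_[n[:,0],-n[:,1],-np.ones(len(n))]@T[:3,:3].T
    return T[:3,3],d
def at_z(p,uv,z):
    o,d=ray(p,uv); return o+d*((z-o[2])/d[:,2])[:,None]
def proj(p,X):
    K=np.array(p["intrinsics"],float);D=np.array(p["D"],float);T=np.array(p["world_from_camera"],float)
    c=(np.atleast_2d(X)-T[:3,3])@T[:3,:3]; c=c*[1,-1,-1]
    return cv2.projectPoints(c,np.zeros(3),np.zeros(3),K,D)[0].reshape(-1,2)
def tri(ps,uvs):
    A=np.zeros((3,3));b=np.zeros(3)
    for p,uv in zip(ps,uvs):
        o,d=ray(p,[uv]);d=d[0]/np.linalg.norm(d[0]);M=np.eye(3)-np.outer(d,d);A+=M;b+=M@o
    return np.linalg.solve(A,b)
E
python3 - <<'E'
from h import *
ps={n:read_camera(n) for n in("scene","top")}
for n,p in ps.items():
    im=np.ascontiguousarray(p["color"][:,:,::-1]); cv2.imwrite(f"pics/{n}0.png",cv2.resize(im,(800,600),interpolation=cv2.INTER_CUBIC))
    print(n,np.round(p["world_from_camera"],3).tolist(),np.round(p["intrinsics"],1).tolist(),p["D"])
    for k in("bed","leg","mark","lever","lever_grip","leg_pointer","mark_tip","test_jig","screwdriver","cutters","marker"):
        r=masks_of(p,k)
        for m in r[:2]:
            ys,xs=np.nonzero(m["mask"]);print(k,round(m["score"],2),np.round(m["bbox"]),xs.mean().round(1),ys.mean().round(1),len(xs))
print(status.read_state())
E
```

```text
scene [[-0.79, 0.34, -0.511, -0.136], [-0.614, -0.445, 0.653, 0.983], [-0.006, 0.829, 0.559, 0.809], [0.0, 0.0, 0.0, 1.0]] [[420.1, 0.0, 257.0], [0.0, 420.1, 195.2], [0.0, 0.0, 1.0]] [0.01413078 0.         0.         0.         0.        ]
bed 0.59 [248. 173. 299. 237.] 270.5 201.2 1748
leg 0.68 [255. 171. 280. 197.] 268.3 183.5 342
lever 0.73 [253. 174. 277. 184.] 266.9 179.8 192
lever_grip 0.48 [247. 173. 299. 238.] 270.5 201.2 1896
lever_grip 0.47 [254. 174. 276. 189.] 267.2 179.1 202
leg_pointer 0.9 [255. 176. 279. 196.] 268.4 183.8 326
cutters 0.62 [239. 180. 255. 192.] 244.9 186.1 69
top [[0.006, 0.981, -0.196, 0.315], [-1.0, 0.01, 0.02, 0.143], [0.022, 0.196, 0.98, 1.291], [0.0, 0.0, 0.0, 1.0]] [[434.3, 0.0, 252.9], [0.0, 434.3, 194.8], [0.0, 0.0, 1.0]] [-0.06190783  0.          0.          0.          0.        ]
bed 0.62 [216. 169. 338. 240.] 277.5 204.7 4105
leg 0.94 [270. 172. 297. 207.] 284.4 193.0 346
lever 0.44 [281. 170. 291. 207.] 285.6 189.1 170
lever_grip 0.74 [278. 174. 290. 203.] 285.4 191.3 161
leg_pointer 0.87 [269. 173. 296. 207.] 284.8 194.3 322
screwdriver 0.
[... 166 characters left out ...]
378. 265.] 353.9 254.1 261
{'time': 1.2, 'q': array([-1.38492306e+00,  2.63865989e-01,  1.60397703e+00,  1.49772504e-05,
        1.27371730e+00, -3.69371961e-02]), 'joint_vel': array([ 0.00070901, -0.00115747,  0.00035539, -0.00244121,  0.00029683,
        0.00056882]), 'joint_torque': array([-2.19781032e-03, -5.15075684e+01, -3.67731035e+01, -2.54215101e-04,
        8.63228415e-04,  1.12367366e-05]), 'tool_pos': array([ 0.14913459, -0.65832051,  0.23131509]), 'tcp_rot': array([3.12208724e+00, 3.49256028e-01, 2.62114775e-05]), 'wrist_force': array([ 0.29085251,  0.21006687, -0.25319836]), 'torque': array([ 0.01368044,  0.02339928, -0.01396889]), 'grip_force': 0.0, 'width': 1.002270755036393}
```

```bash
ls . pics
```

```text
.:
h.py
pics

pics:
scene0.png
top0.png
```

Run:
```python
import cv2
from h import *
p=read_camera("top");im=np.ascontiguousarray(p["color"][:,:,::-1]);c=im[135:270,205:385]
cv2.imwrite("pics/topc.png",cv2.resize(c,None,fx=4.4,fy=4.4,interpolation=cv2.INTER_CUBIC))
p=read_camera("scene");im=np.ascontiguousarray(p["color"][:,:,::-1]);c=im[160:250,230:320]
cv2.imwrite("pics/scenec.png",cv2.resize(c,None,fx=6.6,fy=6.6,interpolation=cv2.INTER_CUBIC))
```

```text
(no output)
```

View pics/topc.png

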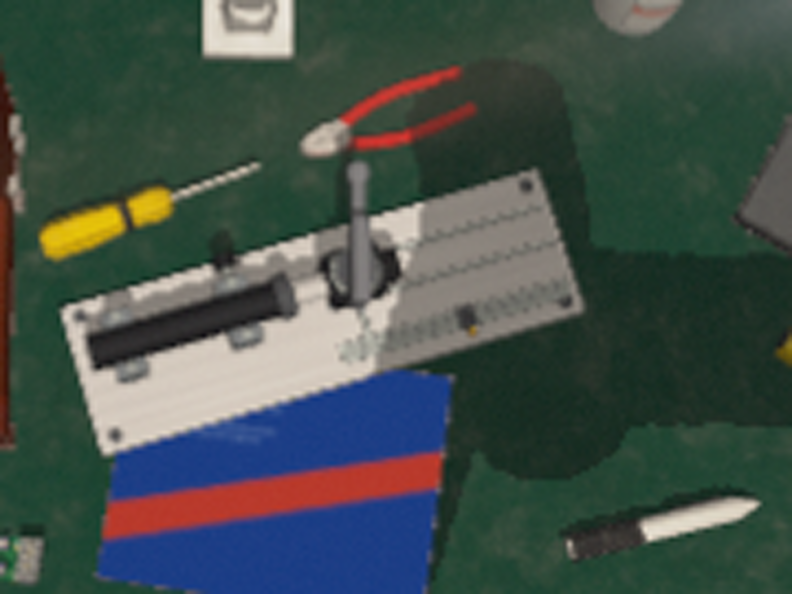

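View pics/scenec.png

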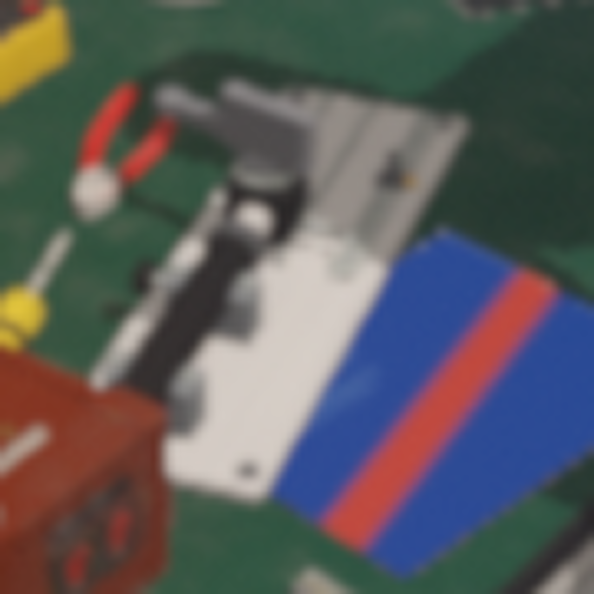

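View pics/scene0.png

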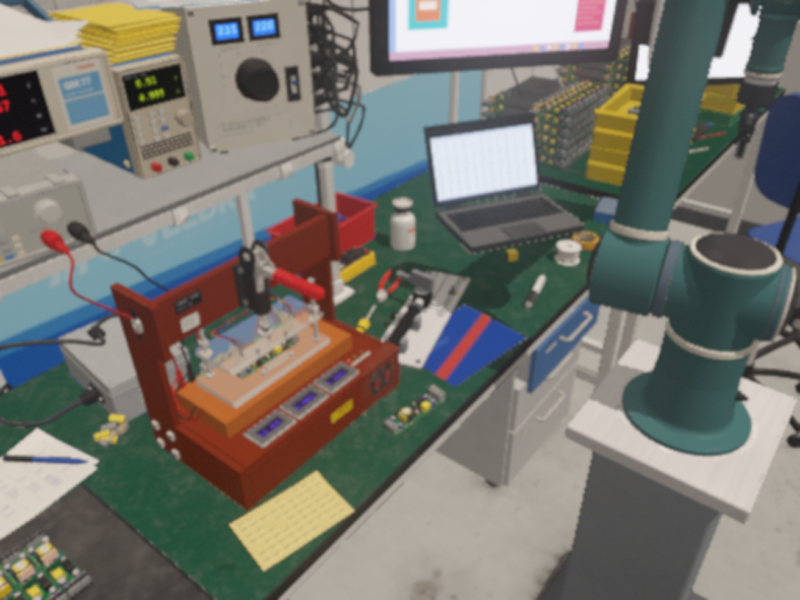

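View pics/top0.png

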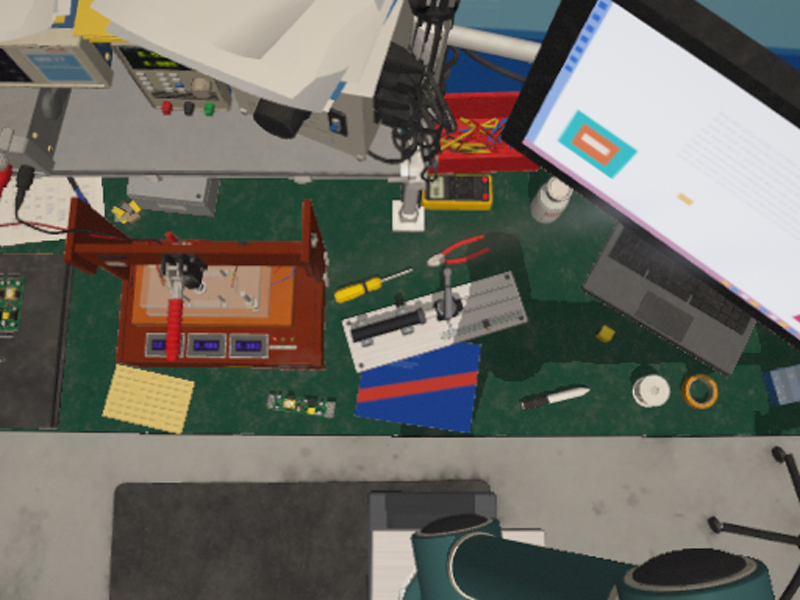

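Run:
```python
from h import *
t=read_camera("top");s=read_camera("scene")
T=lambda *a:np.array([((x+.5)/4.4-.5+205,(y+.5)/4.4-.5+135) for x,y in a])
S=lambda *a:np.array([((x+.5)/6.6-.5+230,(y+.5)/6.6-.5+160) for x,y in a])
c=at_z(t,T((540,170),(582,310),(108,455),(62,305)),.008);print("corners",c.round(4).tolist())
L=[np.linalg.norm(c[i]-c[(i+1)%4]) for i in range(4)];print(np.round(L,4))
d=(c[0]-c[3]+c[1]-c[2])[:2];yaw=np.arctan2(d[0],-d[1]);print("yaw",yaw)
R=np.array([[np.cos(yaw),-np.sin(yaw)],[np.sin(yaw),np.cos(yaw)]])
ctr=c.mean(0)[:2];print("ctr",ctr)
b=lambda X:((np.atleast_2d(X)[:,:2]-ctr)@R*1000).round(1).tolist()
print("plate sc", b(at_z(s,S((468,122),(262,500)),.008)), b(c))
for n,a,z in(("tube axis ends (top z.046)",[(92,345),(285,292)],.046),("fin top z.092",[(357,210),(362,303)],.092),("tail tip .073",[(357,165)],.073),("pin top",[(466,308)],.032),("saddle",[(467,322)],.015)):
    X=at_z(t,T(*a),z);print(n,X.round(4).tolist(),b(X))
for n,a,z in(("fin top z.092",[(225,83),(314,125)],.092),("tail",[(160,92)],.073),("pin",[(392,158)],.032)):
    X=at_z(s,S(*a),z);print("S",n,X.round(4).tolist(),b(X))
for a,e in (((357,210),(225,83)),((362,303),(314,125)),((466,308),(392,158))):print("tri",tri([t,s],[T(a)[0],S(e)[0]]).round(4))
# rectified patch of bed at z=.03, bed frame, 0.5mm/px
def patch(p,z,x0,x1,y0,y1,k=4):
    xs=np.arange(x0,x1,1/k);ys=np.arange(y1,y0,-1/k)   # mm ; image right = -y, up=+x
    X=np.array([[(x,y) for y in ys] for x in xs[::-1]])/1000
    W=X@R.T+ctr;W=np.dstack([W,np.full(W.shape[:2],z)])
    uv=proj(p,W.reshape(-1,3)).reshape(*W.shape[:2],2).astype(np.float32)
    return cv2.remap(np.ascontiguousarray(p["color"][:,:,::-1]),uv[...,0],uv[...,1],cv2.INTER_CUBIC)
A=patch(t,.03,-60,70,-160,40);B=patch(s,.03,-60,70,-160,40)
cv2.imwrite("pics/rect.png",cv2.resize(np.vstack([A,B])[:,:],(460,598)))
A=cv2.resize(A,None,fx=1,fy=1);cv2.imwrite("pics/rectA.png",A)
cv2.imwrite("pics/rectAB.png",cv2.resize(np.vstack([A,B]),None,fx=.57,fy=.57))
```

```text
corners [[0.6412, -0.1109, 0.008], [0.5425, -0.1372, 0.008], [0.4406, 0.186, 0.008], [0.5425, 0.219, 0.008]]
[0.1021 0.3389 0.1072 0.3444]
yaw 0.2980084524303643
ctr [0.54169262 0.03922798]
plate sc [[-53.9, -164.3], [-55.8, 181.4]] [[51.0, -172.7], [-51.0, -168.9], [-53.6, 170.0], [53.6, 171.6]]
tube axis ends (top z.046) [[0.5092, 0.1965, 0.046], [0.546, 0.0692, 0.046]] [[15.1, 159.9], [12.9, 27.4]]
fin top z.092 [[0.5917, 0.0253, 0.092], [0.5308, 0.0227, 0.092]] [[43.8, -28.0], [-15.3, -12.6]]
tail tip .073 [[0.6265, 0.0232, 0.073]] [[76.4, -40.2]]
pin top [[0.5389, -0.0534, 0.032]] [[-29.9, -87.7]]
saddle [[0.5323, -0.0566, 0.015]] [[-37.1, -88.8]]
S fin top z.092 [[0.585, 0.0261, 0.092], [0.5261, 0.0316, 0.092]] [[37.6, -25.3], [-17.1, -2.7]]
S tail [[0.6253, 0.0281, 0.073]] [[76.6, -35.2]]
S pin [[0.5302, -0.0461, 0.032]] [[-36.1, -78.2]]
tri [0.59   0.0238 0.0896]
tri [0.5323 0.0221 0.085 ]
tri [ 0.5386 -0.0556  0.0243]
```

View pics/rectAB.png

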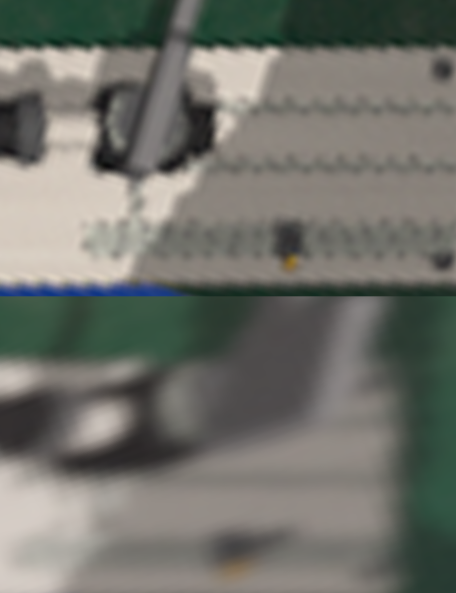

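```bash
cat >> h.py <<'E'
from scipy.spatial.transform import Rotation as Ro
def rows(P,th,claw,nd=3):
    """P: commanded world positions (n+1), th: tool-x yaw; tool pointing down"""
    out=[]
    p=np.array(P[0],float);a=th[0]
    for i in range(1,len(P)):
        M=np.array([[np.cos(a),np.sin(a),0],[np.sin(a),-np.cos(a),0],[0,0,-1.]]).T
        M=np.c_[[np.cos(a),np.sin(a),0],[np.sin(a),-np.cos(a),0],[0,0,-1]]
        t=np.round(M.T@(np.array(P[i])-p),nd); r=np.round(-np.degrees(th[i]-a),1)
        out.append([0,0,float(r),*map(float,t),claw]); p=p+M@t; a-=np.radians(r)
    return out,p,a
def show(o):
    for i in range(0,len(o),8): print("["+",".join("["+",".join(f"{v:g}" for v in r)+"]" for r in o[i:i+8])+"]")
def pose():
    s=status.read_state();m=Ro.from_rotvec(s["tcp_rot"]).as_matrix();return s,np.array(s["tool_pos"]),np.arctan2(m[1,0],m[0,0])
E
python3 - <<'E'
from h import *
s,p,a=pose();print(p,a)
way=np.array([(-1.347,.6745),(-1.22,.53),(0.0,.52),(.0436,.5615)])
xy=np.c_[way[:,1]*np.cos(way[:,0]),way[:,1]*np.sin(way[:,0])]
d=[];
f=np.linspace(0,1,400);k=np.concatenate([np.c_[np.interp(f,[0,1],way[i:i+2,0]),np.interp(f,[0,1],way[i:i+2,1])] for i in range(3)])
q=np.c_[k[:,1]*np.cos(k[:,0]),k[:,1]*np.sin(k[:,0])];l=np.r_[0,np.cumsum(np.linalg.norm(np.diff(q,axis=0),axis=1))];print(l[-1])
n=24;u=np.linspace(0,l[-1],n+1)
P=np.c_[np.interp(u,l,q[:,0]),np.interp(u,l,q[:,1]),np.full(n+1,p[2])];P[0]=p
o,pe,ae=rows(P,np.linspace(a,np.pi,n+1),.8);show(o);print(pe,ae)
E
```

```text
[ 0.14912821 -0.65830961  0.23124936] 0.2227660476473083
0.8518706739823954
[[0,0,-7,0.018,-0.031,0,0.8],[0,0,-6.9,0.02,-0.03,0,0.8],[0,0,-7,0.021,-0.028,0,0.8],[0,0,-7,0.024,-0.027,0,0.8],[0,0,-6.9,0.029,-0.01,0,0.8],[0,0,-7,0.032,0.014,0,0.8],[0,0,-7,0.032,0.016,0,0.8],[0,0,-6.9,0.031,0.017,0,0.8]]
[[0,0,-7,0.03,0.019,0,0.8],[0,0,-7,0.029,0.021,0,0.8],[0,0,-7,0.027,0.022,0,0.8],[0,0,-6.9,0.027,0.024,0,0.8],[0,0,-7,0.025,0.025,0,0.8],[0,0,-7,0.024,0.026,0,0.8],[0,0,-6.9,0.022,0.028,0,0.8],[0,0,-7,0.021,0.029,0,0.8]]
[[0,0,-7,0.019,0.03,0,0.8],[0,0,-6.9,0.017,0.031,0,0.8],[0,0,-7,0.016,0.031,0,0.8],[0,0,-7,0.014,0.033,0,0.8],[0,0,-6.9,0.013,0.033,0,0.8],[0,0,-7,0.01,0.034,0,0.8],[0,0,-7,-0.003,0.031,0,0.8],[0,0,-6.9,-0.028,0.022,0,0.8]]
[0.56075934 0.02448568 0.23124936] 3.140956556981827
```

>>> {"api": "drive_tool", "payload": {
  "rows": [
    [0, 0, -7, 0.018, -0.031, 0, 0.8],
    [0, 0, -6.9, 0.02, -0.03, 0, 0.8],
    [0, 0, -7, 0.021, -0.028, 0, 0.8],
    [0, 0, -7, 0.024, -0.027, 0, 0.8],
    [0, 0, -6.9, 0.029, -0.01, 0, 0.8],
    [0, 0, -7, 0.032, 0.014, 0, 0.8],
    [0, 0, -7, 0.032, 0.016, 0, 0.8],
    [0, 0, -6.9, 0.031, 0.017, 0, 0.8]
  ],
  "force": 60
}}

```text
time: 2.07
tool_pos: [0.2895, -0.4416, 0.2319]
tcp_rot: [2.592, 1.773, -0.0]
wrist_force: [0.2, -0.3, -0.1]
width: 0.797
grip_force: 0.0
```

>>> {"api": "drive_tool", "payload": {
  "rows": [
    [0, 0, -7, 0.03, 0.019, 0, 0.8],
    [0, 0, -7, 0.029, 0.021, 0, 0.8],
    [0, 0, -7, 0.027, 0.022, 0, 0.8],
    [0, 0, -6.9, 0.027, 0.024, 0, 0.8],
    [0, 0, -7, 0.025, 0.025, 0, 0.8],
    [0, 0, -7, 0.024, 0.026, 0, 0.8],
    [0, 0, -6.9, 0.022, 0.028, 0, 0.8],
    [0, 0, -7, 0.021, 0.029, 0, 0.8]
  ]
}}

```text
time: 2.73
tool_pos: [0.472, -0.2273, 0.2316]
tcp_rot: [1.46, 2.781, -0.0]
wrist_force: [0.4, -0.4, 0.1]
width: 0.802
grip_force: 0.0
```

>>> {"api": "drive_tool", "payload": {
  "rows": [
    [0, 0, -7, 0.019, 0.03, 0, 0.8],
    [0, 0, -6.9, 0.017, 0.031, 0, 0.8],
    [0, 0, -7, 0.016, 0.031, 0, 0.8],
    [0, 0, -7, 0.014, 0.033, 0, 0.8],
    [0, 0, -6.9, 0.013, 0.033, 0, 0.8],
    [0, 0, -7, 0.01, 0.034, 0, 0.8],
    [0, 0, -7, -0.003, 0.031, 0, 0.8],
    [0, 0, -6.9, -0.028, 0.022, 0, 0.8]
  ]
}}

```text
time: 3.4
tool_pos: [0.5582, 0.0276, 0.2315]
tcp_rot: [0.012, -3.14, -0.001]
wrist_force: [1.2, -1.2, 0.1]
width: 0.798
grip_force: 0.0
```

>>> {"api": "drive_tool", "payload": {
  "rows": [
    [0, 0, 0, 0, 0, 0, 0.6],
    [0, 0, 0, 0, 0, 0, 0.6]
  ]
}}

```text
time: 3.57
tool_pos: [0.5616, 0.0257, 0.2311]
tcp_rot: [0.002, -3.141, 0.0]
wrist_force: [-0.7, -0.5, 0.1]
width: 0.603
grip_force: 0.0
```

>>> {"api": "drive_tool", "payload": {
  "rows": [
    [0, 0, 0, 0, -0.001, 0.033, 0.6],
    [0, 0, 0, 0, 0, 0.033, 0.6],
    [0, 0, 0, 0, 0, 0.033, 0.6],
    [0, 0, 0, 0, 0, 0.033, 0.6],
    [0, 0, 0, 0, 0, 0.02, 0.6],
    [0, 0, 0, 0, 0, 0.013, 0.6],
    [0, 0, 0, 0, 0, 0, 0.6]
  ]
}}

```text
time: 4.15
tool_pos: [0.5575, 0.0226, 0.0631]
tcp_rot: [-0.004, -3.135, 0.0]
wrist_force: [-0.9, 0.2, 0.1]
width: 0.603
grip_force: 0.0
```

Run:
```python
from h import *
t=read_camera("top");s=read_camera("scene")
a=cv2.resize(np.ascontiguousarray(t["color"][150:240,235:345,::-1]),(550,450),interpolation=cv2.INTER_CUBIC)
b=cv2.resize(np.ascontiguousarray(s["color"][155:215,240:310,::-1]),(245,210),interpolation=cv2.INTER_CUBIC)
c=np.zeros((450,795,3),np.uint8);c[:,:550]=a;c[:210,550:]=b;cv2.imwrite("pics/d1.png",c)
```

```text
(no output)
```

View pics/d1.png

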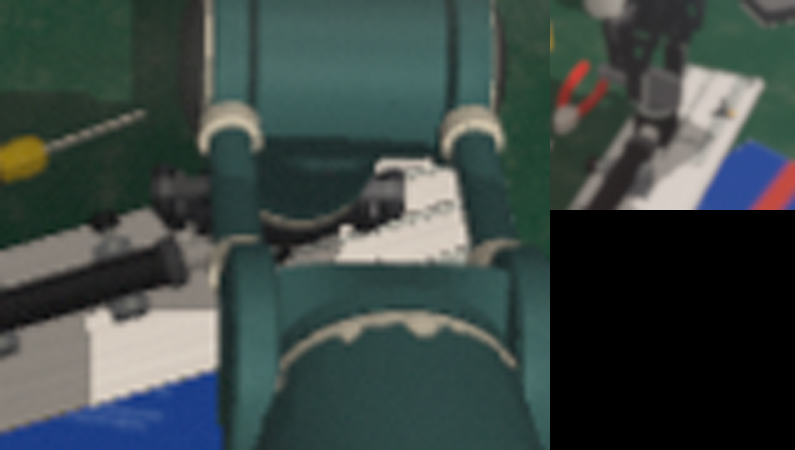

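>>> {"api": "drive_tool", "payload": {
  "rows": [
    [0, 0, 0, 0, 0, 0, 0.3],
    [0, 0, 0, 0, 0, 0, 0.0],
    [0, 0, 0, 0, 0, 0, 0],
    [0, 0, 0, 0, 0, 0, 0],
    [0, 0, 0, 0, 0, 0, 0]
  ],
  "force": 60
}}

```text
time: 4.67
tool_pos: [0.5624, 0.024, 0.0683]
tcp_rot: [0.001, 3.138, 0.001]
wrist_force: [-0.7, 1.7, 6.1]
width: 0.125
grip_force: 59.4
```

Run:
```python
from h import *
s,p,a=pose();print(s["time"],p,a,s["wrist_force"],s["torque"],s["width"],s["grip_force"])
```

```text
4.6667 [0.56241652 0.02402836 0.06831151] 3.1407388755954195 [-0.65412217  1.65411552  6.12910701] [ 0.33814347  0.08068916 -0.05163328] 0.12488113229586885 59.4014972448349
```

```bash
python3 - <<'E'
import cv2,numpy as np
A=cv2.imread("pics/rectA.png");g=A.astype(int)
# row = (70-x)*4, col=(40-y)*4
print(A.shape)
for x in(-12,-15,-18,-20,-22,-24): 
    r=int((70-x)*4); print("x",x,[int(A[r-3:r+4,c-2:c+2].mean()) for c in range(4*50,4*71,4)])
print("cols y:",list(range(-10,-31,-1)))
for x in(-24,-26,-28,-30,-32,-34,-36,-38,-40,-42,-44,-46):
    r=int((70-x)*4); print("x",x,[int(A[r-3:r+4,c-2:c+2].mean()) for c in range(4*116,4*140,4)])
print("cols y:",list(range(-76,-100,-1)))
im=cv2.imread("pics/topc.png");
# native block around pin
from h import *
t=read_camera("top")
E
python3 - <<'E'
import cv2,numpy as np
im=cv2.imread("pics/topc.png");n=cv2.resize(im,(180,135),interpolation=cv2.INTER_AREA)
print("pin native cols 305..316 rows 200..213");print(n[65:78,100:112].mean(2).astype(int))
E
```

```text
(520, 800, 3)
x -12 [204, 204, 205, 206, 200, 184, 162, 144, 134, 136, 146, 160, 174, 186, 196, 201, 202, 204, 206, 206, 206]
x -15 [202, 203, 205, 204, 197, 186, 172, 161, 158, 159, 162, 168, 178, 190, 198, 201, 203, 204, 203, 202, 202]
x -18 [203, 203, 203, 203, 203, 199, 189, 178, 169, 158, 149, 145, 150, 163, 177, 190, 198, 201, 203, 204, 204]
x -20 [203, 203, 203, 206, 207, 201, 189, 175, 161, 149, 141, 141, 150, 166, 182, 194, 200, 203, 206, 205, 204]
x -22 [203, 204, 206, 209, 207, 197, 183, 169, 159, 154, 153, 159, 170, 184, 196, 201, 204, 207, 207, 206, 205]
x -24 [205, 203, 203, 203, 200, 193, 183, 174, 170, 170, 171, 175, 183, 192, 199, 203, 206, 209, 210, 207, 205]
cols y: [-10, -11, -12, -13, -14, -15, -16, -17, -18, -19, -20, -21, -22, -23, -24, -25, -26, -27, -28, -29, -30]
x -24 [129, 130, 131, 130, 128, 125, 124, 124, 125, 126, 127, 129, 130, 129, 128, 127, 127, 129, 130, 130, 128, 127, 127, 128]
x -26 [122, 125, 125, 121, 116, 111, 107, 107, 109, 109, 109, 110, 109, 107, 107, 108, 114, 121, 125, 123, 120, 118, 119, 122]
x -28 [116, 117, 114, 109, 102, 95, 90, 88, 85
[... 1221 characters left out ...]
n native cols 305..316 rows 200..213
[[130 130 130 130 130 130 131 131 132 132 131 131]
 [130 131 131 132 132 132 131 132 131 130 130 128]
 [132 132 132 133 132 132 131 130 128 128 127 117]
 [132 132 133 131 129 125 118 122 116 119 116 110]
 [131 129 127 112 105  92  83  94 105 110 101 105]
 [129 119 116  95  75  61  63  76 101 109  99 100]
 [116 110 110  90  66  54  52  62  97 110 107 106]
 [108 100 105 101  73  54  51  55  82 104 114 113]
 [109 105 108 107  77  57  56  61  86  98 119 124]
 [110 110 111 113  91  69  65  91 115 119 127 129]
 [114 113 108 120 121 113  93  96 112 124 130 130]
 [122 125 124 128 131 129 115 109 119 126 126 121]
 [128 129 130 130 130 129 125 120 114  98  86  76]]
```

>>> {"api": "drive_tool", "payload": {
  "rows": [
    [0, 0, 0, 0, 0, 0, 0],
    [0, 0, 0, 0, 0, 0, 0]
  ]
}}

```text
time: 4.88
tool_pos: [0.5624, 0.024, 0.0683]
tcp_rot: [0.001, 3.138, 0.001]
wrist_force: [-0.1, 2.2, 5.6]
width: 0.13
grip_force: 59.4
```

>>> {"api": "drive_tool", "payload": {
  "rows": [
    [0, 0, 0, 0.0003, 0.001, 0, 0],
    [0, 0, 0, 0, 0, 0, 0]
  ]
}}

```text
time: 5.05
tool_pos: [0.5621, 0.0249, 0.0683]
tcp_rot: [0.001, 3.138, 0.001]
wrist_force: [-0.7, 2.0, 6.7]
width: 0.13
grip_force: 59.5
```

>>> {"api": "drive_tool", "payload": {
  "rows": [
    [0, 0, 0, 0.0003, 0.001, 0, 0],
    [0, 0, 0, 0, 0, 0, 0]
  ]
}}

```text
time: 5.22
tool_pos: [0.5621, 0.025, 0.0683]
tcp_rot: [-0.0, 3.137, -0.002]
wrist_force: [0.4, -2.3, 5.8]
width: 0.127
grip_force: 59.4
```

>>> {"api": "drive_tool", "payload": {
  "rows": [
    [0, 0, 0, -0.0009, -0.003, 0, 0],
    [0, 0, 0, 0, 0, 0, 0]
  ]
}}

```text
time: 5.38
tool_pos: [0.5628, 0.0229, 0.0683]
tcp_rot: [0.001, 3.138, 0.001]
wrist_force: [-0.7, 2.4, 6.4]
width: 0.128
grip_force: 59.6
```

>>> {"api": "drive_tool", "payload": {
  "rows": [
    [0, 0, 0, -0.0009, -0.003, 0, 0],
    [0, 0, 0, 0, 0, 0, 0]
  ]
}}

```text
time: 5.55
tool_pos: [0.5636, 0.02, 0.0683]
tcp_rot: [0.001, 3.138, 0.001]
wrist_force: [-0.6, 2.3, 7.0]
width: 0.123
grip_force: 59.6
```

>>> {"api": "drive_tool", "payload": {
  "rows": [
    [0, 0, 0, -0.0009, -0.003, 0, 0],
    [0, 0, 0, 0, 0, 0, 0]
  ]
}}

```text
time: 5.72
tool_pos: [0.5646, 0.0171, 0.0683]
tcp_rot: [0.001, 3.138, 0.002]
wrist_force: [-0.7, 2.6, 6.8]
width: 0.125
grip_force: 59.6
```

>>> {"api": "drive_tool", "payload": {
  "rows": [
    [0, 0, 0, -0.0029, -0.0094, 0, 0],
    [0, 0, 0, -0.0029, -0.0094, 0, 0],
    [0, 0, 0, -0.0029, -0.0094, 0, 0],
    [0, 0, 0, -0.0029, -0.0094, 0, 0],
    [0, 0, 0, -0.0029, -0.0094, 0, 0],
    [0, 0, 0, -0.0029, -0.0094, 0, 0],
    [0, 0, 0, 0, 0, 0, 0],
    [0, 0, 0, 0, 0, 0, 0]
  ]
}}

```text
time: 6.38
tool_pos: [0.582, -0.0398, 0.0683]
tcp_rot: [0.002, 3.138, 0.001]
wrist_force: [-0.9, 3.9, 7.7]
width: 0.124
grip_force: 59.6
```

Run:
```python
from h import *
s,p,a=pose();print(s["time"],p,a,s["wrist_force"],s["torque"],s["width"],s["grip_force"])
t=read_camera("top");s=read_camera("scene")
a=cv2.resize(np.ascontiguousarray(t["color"][170:225,265:345,::-1]),(400,275),interpolation=cv2.INTER_CUBIC)
b=cv2.resize(np.ascontiguousarray(s["color"][160:210,250:310,::-1]),(720,600),interpolation=cv2.INTER_CUBIC)
cv2.imwrite("pics/e_s.png",b);cv2.imwrite("pics/e_t.png",a);np.save("s1.npy",s["color"])
```

```text
6.3833 [ 0.58204681 -0.03976515  0.068326  ] 3.14022002901943 [-0.88349405  3.88733632  7.74721737] [0.54126956 0.07250962 0.02595033] 0.12376030053252886 59.61448073387146
```

View pics/e_s.png

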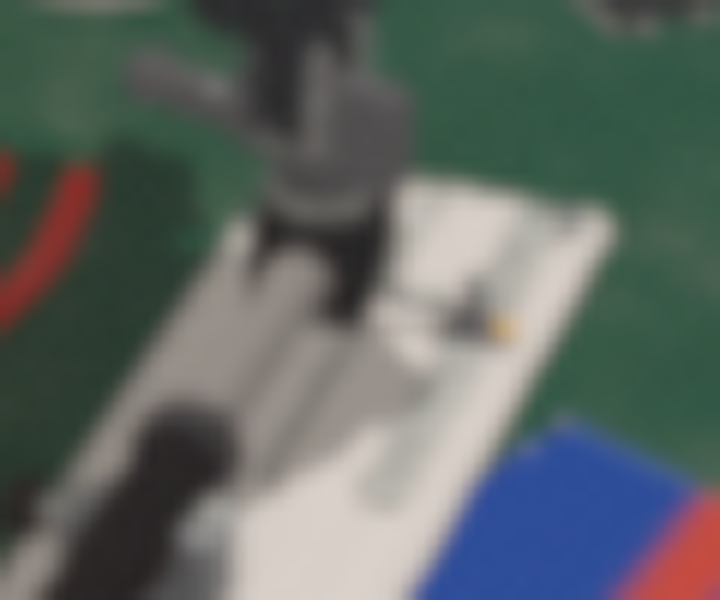

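Run:
```python
from h import *
s=read_camera("scene");t=read_camera("top")
yaw=.298;R=np.array([[np.cos(yaw),-np.sin(yaw)],[np.sin(yaw),np.cos(yaw)]])
ax=np.array([.5818,-.0395])
def W(x,y,z): return np.r_[R@np.array([x,y])+ax,z]
k=16;u0,v0=274,176
def D(X): return (proj(s,X)-[u0,v0]+.5)*k-.5
for n,X in(("blade18",W(-.018,0,.021)),("tip",W(-.038,0,.021)),("pinlow",W(-.046,0,.021)),("pintop",W(-.046,0,.032)),("pintop d=-5",W(-.046,-.005,.032)),("scale edge",W(-.067,0,.008)),("corner",np.r_[R@np.array([-.0525,-.1725])+[.5417,.0392],.008])):print(n,D(X).round(1))
c=np.ascontiguousarray(s["color"][v0:v0+24,u0:u0+24,::-1]);c=cv2.resize(c,None,fx=k,fy=k,interpolation=cv2.INTER_CUBIC)
o=c.copy()
def L(a,b,col): cv2.line(o,tuple(int(v) for v in D(a)[0].round()),tuple(int(v) for v in D(b)[0].round()),col,1)
L(W(-.018,0,.021),W(-.038,0,.021),(0,0,255));L(W(-.046,0,.010),W(-.046,0,.032),(0,255,0))
for y in(-6,6):L(W(-.038,y/1e3,.014),W(-.054,y/1e3,.014),(255,0,255))
tt=np.ascontiguousarray(t["color"][175:225,275:325,::-1]);
out=np.zeros((600,800,3),np.uint8);out[:384,:384]=c;out[:384,390:774]=o;tt=cv2.resize(tt,(210,210));out[388:598,:210]=tt
cv2.imwrite("pics/f.png",out)
print(np.ascontiguousarray(s["color"]).mean(2).astype(int)[180:192,278:296])
```

```text
blade18 [[111.3 121.6]]
tip [[198.7 138.7]]
pinlow [[233.9 145.5]]
pintop [[235.7 102.7]]
pintop d=-5 [[242.5  91.2]]
scale edge [[324.1 213.9]]
corner [[435.2  21.5]]
[[ 39  38  40  56 102 151 182 199 205 206 207 207 203 190 176 172 178 183]
 [ 41  38  40  63 114 160 190 203 206 206 205 202 195 181 171 173 183 194]
 [ 46  37  45  76 126 170 195 203 205 204 196 186 178 172 173 179 188 199]
 [ 47  40  53  89 131 168 190 197 199 198 180 155 158 168 175 182 194 204]
 [ 46  41  69 112 141 159 172 177 179 179 160 133 143 162 174 187 199 205]
 [ 43  52  94 144 168 172 172 165 156 147 130 116 134 157 176 192 203 204]
 [ 63  72 115 158 179 184 182 173 153 126 102 101 122 152 177 196 204 198]
 [ 99 102 126 152 171 182 184 172 147 118 103 103 119 147 173 194 201 186]
 [123 125 136 150 170 188 196 187 166 146 138 135 140 155 175 193 194 167]
 [128 134 142 147 157 177 192 192 180 170 168 170 176 184 192 196 180 141]
 [130 139 145 146 148 158 172 176 172 172 177 185 195 201 201 190 159 110]
 [137 144 145 146 146 147 149 154 163 172 181 191 201 205 199 175 130  86]]
```

View pics/f.png

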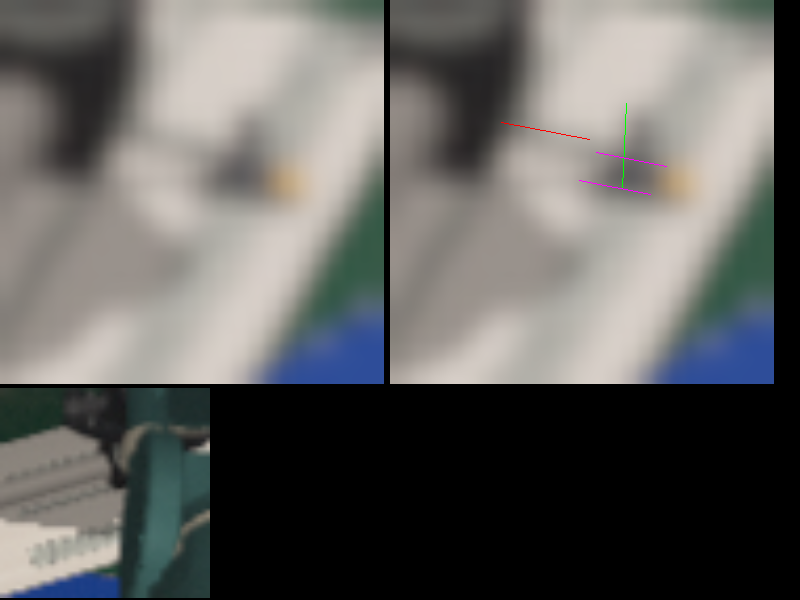

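>>> {"api": "drive_tool", "payload": {
  "rows": [
    [0, 0, 5, 0, 0, 0, 0],
    [0, 0, 5, 0, 0, 0, 0],
    [0, 0, 5, 0, 0, 0, 0],
    [0, 0, 5, 0, 0, 0, 0],
    [0, 0, 0, 0, 0, 0, 0]
  ]
}}

```text
time: 7.0
tool_pos: [0.5811, -0.0394, 0.0683]
tcp_rot: [0.552, 3.091, 0.001]
wrist_force: [-1.5, 1.8, 7.7]
width: 0.129
grip_force: 59.8
```

>>> {"api": "drive_tool", "payload": {
  "rows": [
    [0, 0, 5, 0, 0, 0, 0],
    [0, 0, 5, 0, 0, 0, 0],
    [0, 0, 5, 0, 0, 0, 0],
    [0, 0, 5, 0, 0, 0, 0],
    [0, 0, 0, 0, 0, 0, 0]
  ]
}}

```text
time: 7.42
tool_pos: [0.58, -0.0396, 0.0683]
tcp_rot: [-1.08, -2.949, 0.0]
wrist_force: [-5.8, 2.0, 11.2]
width: 0.129
grip_force: 60.2
```

Run:
```python
from h import *
s,p,a=pose();print(s["time"],p,a,s["wrist_force"],s["torque"],s["width"],s["grip_force"])
```

```text
7.4167 [ 0.58001334 -0.03964134  0.06826537] 2.439468769829331 [-5.76420651  2.03912802 11.16630269] [ 0.25293148  0.88815817 -0.02296133] 0.12934446478854664 60.24516820907593
```

>>> {"api": "drive_tool", "payload": {
  "rows": [
    [0, 0, 0, -0.0014, -0.0032, 0, 0],
    [0, 0, 0, 0, 0, 0, 0],
    [0, 0, 0, 0, 0, 0, 0]
  ]
}}

```text
time: 7.67
tool_pos: [0.5808, -0.0426, 0.0683]
tcp_rot: [1.075, 2.949, 0.003]
wrist_force: [-1.0, 2.5, 6.6]
width: 0.131
grip_force: 59.6
```

```bash
cat >> h.py <<'E'
def crop():
    p,s0=pose()[1],status.read_state()
    s=read_camera("scene");g=np.mean([s["color"],read_camera("scene")["color"]],0).mean(2).astype(int)
    print(g[179:191,279:296]);return s
E
python3 - <<'E'
from h import *
s,p,a=pose();print(s["time"],p,a,s["wrist_force"],s["torque"])
crop()
E
```

```text
7.6667 [ 0.58077403 -0.04255375  0.06833361] 2.442499990054131 [-1.03380215  2.50720521  6.56612139] [ 0.53911107  0.12686132 -0.07714716]
[[ 44  42  52  97 148 178 194 202 206 206 207 205 197 185 178 176 175]
 [ 38  38  56 102 152 183 199 205 206 207 207 202 190 176 173 178 183]
 [ 39  40  64 113 160 190 203 206 206 205 203 195 181 171 174 183 194]
 [ 38  45  76 126 170 195 203 205 204 196 186 179 172 173 178 188 199]
 [ 38  52  89 132 168 190 197 200 197 179 156 157 168 175 182 194 204]
 [ 42  68 113 141 160 173 178 180 180 160 133 143 162 174 187 199 205]
 [ 50  95 144 168 173 174 169 158 148 129 116 134 158 176 193 204 204]
 [ 72 115 158 180 186 190 181 156 125 101 101 122 153 177 195 204 198]
 [101 126 152 171 185 193 183 152 118 104 103 119 147 174 195 201 186]
 [125 137 150 169 190 199 190 167 146 138 135 140 155 176 193 194 168]
 [135 142 147 158 178 193 191 179 170 168 170 176 184 192 196 180 141]
 [140 145 146 148 158 170 171 165 169 177 185 195 202 202 190 158 110]]
```

>>> {"api": "drive_tool", "payload": {
  "rows": [
    [0, 0, 5, 0, -0.0004, 0, 0],
    [0, 0, 5, 0, -0.0004, 0, 0],
    [0, 0, 5, 0, -0.0004, 0, 0],
    [0, 0, 5, 0, -0.0004, 0, 0],
    [0, 0, 5, 0, -0.0004, 0, 0],
    [0, 0, 0, 0, 0, 0, 0]
  ]
}}

```text
time: 8.27
tool_pos: [0.5791, -0.0438, 0.0683]
tcp_rot: [1.693, 2.644, 0.003]
wrist_force: [0.0, 3.1, 7.2]
width: 0.122
grip_force: 59.7
```

>>> {"api": "drive_tool", "payload": {
  "rows": [
    [0, 0, 4, 0, -0.0003, 0, 0],
    [0, 0, 4, 0, -0.0003, 0, 0],
    [0, 0, 0, 0, 0, 0, 0],
    [0, 0, 0, 0, 0, 0, 0]
  ]
}}

```text
time: 8.6
tool_pos: [0.5784, -0.0441, 0.0683]
tcp_rot: [1.868, 2.524, 0.003]
wrist_force: [-0.9, 3.2, 7.2]
width: 0.13
grip_force: 59.7
```

Run:
```python
from h import *
s,p,a=pose();print(s["time"],p,a,s["wrist_force"],s["torque"])
crop()
```

```text
8.6 [ 0.57843621 -0.04406078  0.06829235] 1.8671160936847542 [-0.93433359  3.22202006  7.16740083] [0.5070224  0.265091   0.02400601]
[[ 45  43  53  97 148 178 194 203 206 207 208 205 197 185 178 176 175]
 [ 38  39  56 102 152 183 199 205 206 207 207 202 190 176 173 178 183]
 [ 37  40  64 113 160 190 203 206 206 205 203 195 181 172 174 183 194]
 [ 37  44  76 126 170 195 204 206 204 196 186 179 172 173 179 189 199]
 [ 38  53  90 131 168 190 197 200 198 179 156 158 168 175 182 194 204]
 [ 41  68 112 141 160 173 178 180 179 160 133 144 162 174 187 200 206]
 [ 51  94 145 168 173 174 168 158 148 129 116 134 158 176 193 203 204]
 [ 72 115 158 180 186 190 181 156 125 101 100 122 152 177 195 204 199]
 [102 126 152 171 185 194 183 151 119 103 103 119 148 174 194 201 187]
 [125 137 150 169 189 199 190 167 146 138 135 140 155 176 193 194 167]
 [135 142 147 158 178 193 191 179 170 169 170 176 184 192 196 180 141]
 [140 145 146 148 157 170 171 165 169 177 185 195 202 202 190 158 110]]
```

>>> {"api": "drive_tool", "payload": {
  "rows": [
    [0, 0, 3, 0, -0.0002, 0, 0],
    [0, 0, 0, 0, 0, 0, 0],
    [0, 0, 0, 0, 0, 0, 0]
  ]
}}

```text
time: 8.95
tool_pos: [0.5784, -0.0441, 0.0683]
tcp_rot: [1.929, 2.477, 0.003]
wrist_force: [-0.4, 3.0, 6.8]
width: 0.129
grip_force: 66.9
```

Run:
```python
from h import *
s,p,a=pose();print(s["time"],p,a,s["wrist_force"],s["torque"])
```

```text
8.95 [ 0.57839911 -0.04410676  0.06834031] 1.8183919412329448 [-0.36690671  2.97540334  6.78541031] [0.64284079 0.20559089 1.25614999]
```

>>> {"api": "drive_tool", "payload": {
  "rows": [
    [0, 0, -1.5, 0, 0.0001, 0, 0],
    [0, 0, 0, 0, 0, 0, 0],
    [0, 0, 0, 0, 0, 0, 0],
    [0, 0, 0, 0, 0, 0, 0]
  ]
}}

```text
time: 9.28
tool_pos: [0.5784, -0.0441, 0.0683]
tcp_rot: [1.898, 2.501, 0.003]
wrist_force: [-0.2, 2.8, 7.7]
width: 0.122
grip_force: 60.8
```

Run:
```python
from h import *
s,p,a=pose();print(s["time"],p,a,s["wrist_force"],s["torque"],s["grip_force"],s["joint_vel"].round(4))
s=crop()
c=cv2.resize(np.ascontiguousarray(s["color"][155:205,250:310,::-1]),(720,600),interpolation=cv2.INTER_CUBIC);cv2.imwrite("pics/g.png",c)
```

```text
9.2833 [ 0.57842345 -0.04408286  0.06831126] 1.843444418994016 [-0.20886508  2.8265957   7.65473148] [0.56995405 0.30158513 0.83134799] 60.81680417060852 [ 0.0003  0.0002 -0.0004  0.0012  0.0001  0.0011]
[[ 45  42  53  96 148 178 193 202 206 207 207 205 197 185 178 176 176]
 [ 38  39  56 102 152 183 199 205 206 207 207 203 190 176 173 178 183]
 [ 38  39  64 113 161 190 203 206 206 205 202 195 182 171 174 183 194]
 [ 38  45  76 126 169 195 204 206 204 196 186 179 172 173 179 189 199]
 [ 39  52  89 131 168 190 197 200 198 179 155 158 168 175 183 194 204]
 [ 42  68 112 141 159 173 178 180 180 160 133 144 162 174 187 199 205]
 [ 51  94 144 168 173 174 169 158 147 130 116 134 158 176 192 204 204]
 [ 72 115 159 179 187 190 182 156 125 101 101 123 153 177 195 204 199]
 [102 126 152 171 185 194 183 151 119 103 104 119 147 174 194 201 186]
 [125 137 150 170 190 199 190 167 146 138 135 140 155 176 193 193 168]
 [134 143 147 157 178 193 191 179 170 169 170 176 184 192 196 181 141]
 [140 145 146 148 157 170 170 165 169 177 185 195 202 201 190 158 110]]
```

View pics/g.png

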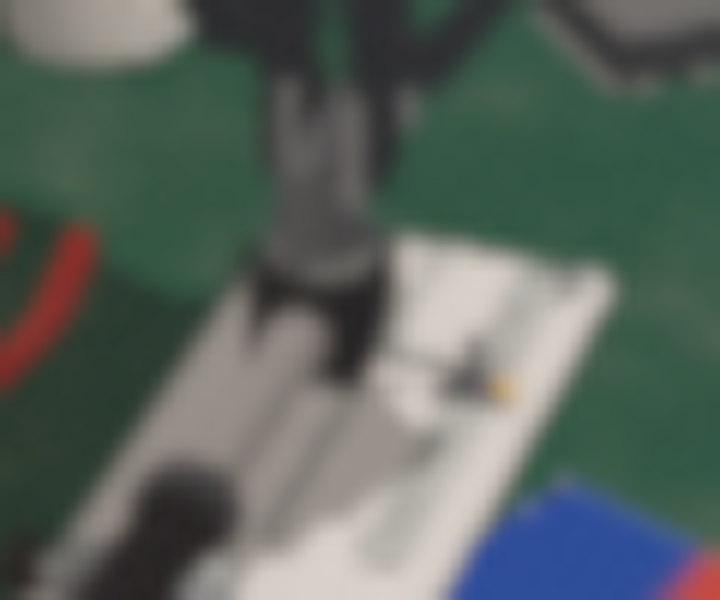

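The picture shows the lever in line with the leg, gripped, and the blade at (385–450, 353–372) pointing at the index at (475, 370). Neither the index nor the blade has shifted since the mark was set.

```bash
python3 -c "
from h import *
print(workorder.finish_job())"
```

```text
the job is handed in; nothing more can be done
None
```

The job is handed in: the leg was pulled out about 68 mm to its mark (within about 2 mm by the scene camera), the lever is turned clockwise against its stop, and the gripper still holds it; no verdict was returned.

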